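# Clamp a spectacle temple with a torque-clutch knob

## Task

Slide the loose spectacle temple, straight hinge end first, into the channel of the bench clamp until its end stands against the stop, then turn the clamp's bar knob clockwise until its torque clutch clicks (the turning torque climbs, then falls away). Stop there and let go: turning on past the click would crush the temple. Leave the temple clamped, and the things around it where they were.

Things in the scene. Friction and masses are not known exactly. Their poses are not given: they have to be found in the camera images.
- temple: loose black acetate temple (spectacle side arm), lying flat: bar 150 x 12 mm, 10 mm thick, 30 g. Origin on its underside, on the shank's centre line, 75 mm from the hinge end. x points along the shank to the straight hinge end (two rivet dots on top), z up. Straight from x = -40 to +75 mm; the ear end behind curves 13 mm to -y, to x = -78 mm. Must lie the same way up in the clamp
- temple_front (a point): the middle of the lower edge of the temple's hinge end face (x = +75 mm, underside)
- clamp: low metal bench clamp, fixed on the table. Origin at table level on the screw's and knob's vertical axis; x points along its channel to the stop, z up. Base plate 6 mm thick, x = -145 to +45, y = +-40 mm. Temple enters from -x. Between tail rest and mouth (x = -105 to -46 mm) fingers have free room beside the temple over the base plate
- clamp_stop (a point): middle of the lower edge of the stop face at the end of the channel floor (clamp x = +14 mm, 20 mm above the table), axes as the clamp. The channel is 16 mm wide, side wall tops 34 mm above the table, x = -25 to +14 mm; before it a flared mouth out to x = -46 mm, about 33 mm wide there, its flares 20 to 34 mm above the table
- anvil: steel floor of the channel, x = +-25 mm, 17 mm wide, its top 20 mm above the table, part of the clamp; origin at the clamp's origin. The temple gets pressed on it
- knob: the clamp's black bar knob, turns about the clamp's vertical axis; origin on it, 68 mm above the table. Bar 46 mm long along the knob's y, 13 mm thick along its x, 72 to 96 mm above the table, on a flange 42 mm wide (64 to 72 mm up). Starts with its axes parallel to the clamp's. Clockwise from above lowers the pad 6 mm per rad; it stays where it is left
- knob_grip (a point): middle of the bar, 84 mm up: grip here. Turns freely at up to 0.16 N m (held still: up to that either way). From where the pad meets the temple the resistance climbs over about 0.3 rad to 0.2-0.25 N m; then the clutch clicks: over the next 0.25 rad it falls steadily below 0.1, then climbs without limit. Click after 0.9-2.0 rad in all, at about 15 N clamp force. Let go, it may spring back 0.3 rad
- pin_driver: bystander: small screwdriver with a red barrel, 112 mm long, lying; origin under its middle
- tape_roll: bystander: tape roll lying flat, 96 mm wide, 24 mm high; origin under its middle
- glue_bottle: bystander: small bottle with a pointed cap, 27 mm wide, 80 mm high; origin under its middle
- clamp_rest (a point): top middle of the tail rest (clamp x = -113 mm, 20 mm above the table; 16 mm along x, 50 mm along y), which carries the temple's ear end level with the channel floor
- clamp_bridge (a point): top middle of the bridge over the channel, 62 mm above the table (x = +-15, y = +-31 mm, underside 52 mm up). The pressure pad hangs below it (x = +-9 mm, 11 mm wide); its underside starts 34 to 39.5 mm above the table, different every time and not reported
Mind the look-alikes: they are no part of the job. There is more than one size of the temple; the one meant has the size given above.

How it is judged (in metres and radians):
On the way, in this order (a step that is already met when the one before it is completed fails the run):
1. the temple lies in the channel with its hinge end against the stop (distance between temple_front and clamp_stop below 0.005 m and angle between the x axis of temple and the x axis of clamp, either way round below 0.12 rad), for 0.2 s.
2. the knob has been turned until the temple is clamped at the clutch's set force (contact force between temple and anvil above 12 N), for 0.2 s.
At the end, for the whole second after the job is handed in: The temple is at rest in the channel, right way up, its hinge end within 5 mm of the stop and in line with the channel within 0.12 rad, and is pressed on the anvil with 12 to 19.5 N (the clutch clicks at about 15 N) (all of step 1 and angle between temple's own z axis and vertical below 0.1 rad and contact force between temple and anvil between 12 and 19.5 N and linear speed of temple below 0.01 m/s); the robot touches nothing.
It fails at once if the temple is crushed on the anvil (over 25 N) (contact force between temple and anvil above 25 N).
It fails at once if the screwdriver is moved more than 20 mm (distance of pin_driver from where it was at the start of the episode above 0.02 m).
It fails at once if the tape roll is moved more than 20 mm (distance of tape_roll from where it was at the start of the episode above 0.02 m).
It fails at once if the glue bottle is moved more than 20 mm (distance of glue_bottle from where it was at the start of the episode above 0.02 m).
It also fails if it takes over 72 s, if anything falls off the work surface, if the arm or the gripper's body presses on something with over 40 N, if the wrist force passes 120 N, or if a joint passes its speed limit or range.

## Robot

A 6-joint arm with a two-finger parallel gripper is mounted at the origin on a cart in front of the work surface, level with it; the furniture and walls round the work are solid. World frame = base frame: x ahead of the robot, y to its left, z up, the work surface at z = 0. Lengths are in mm, angles in rad, forces in N, time in s.
With the tool pointing down it reaches from about 400 to 925 mm from the base axis. Payload 12.5 kg.
Tool frame: the origin (TCP) lies midway between the tips of the shut fingers; the grasp point (between the pads) lies 19 mm behind it (env.tcp_to_grasp is the distance from the TCP to the grasp point, in mm); z points along the fingers, y is the line along which they close (so a half turn about z gives the same grasp; the last joint's range is limited). The gripper opens to 95 mm and grips with 3 to 60 N. Pads are 20 mm wide; open, the fingers measure 119 mm over their backs; the gripper's body (75 mm by 180 mm) begins 59 mm behind the grasp point.
Start: joints at [-1.31, 0.491, 1.559, -0, 1.092, -0.106], TCP at [224.167, -583.434, 214.661] pointing down, gripper open.
Joint ranges: [-3.1, 3.1], [-0.84, 2.19], [0.05, 2.79], [-1.13, 4.28], [0.06, 2.93], [-2.69, 2.69]. Speed limits (rad/s): [2.22, 2.22, 2.79, 3.14, 3.14, 3.14].

## Interface

Orientations are given as [roll, pitch, yaw] about the fixed x, y, z axes, in that order (R = Rz(yaw) Ry(pitch) Rx(roll)).
In Python, from cell import env gives the robot as it stands. The module is installed in compiled form; this text tells all that it offers.
- The arm moves only by the tool step_arm, never from a script. Its argument "plan" is a list that holds one entry, the list of rows, each a list of 5 numbers: the shift along the tool's x, y, z in mm, then the turn about the tool's z in degrees, then the opening, from -1 (shut) to 1 (fully open). A call has 1 to 8 rows; each row is the pose to reach, as a shift and turn from the pose commanded when the call began, along the tool's axes at that moment; what a row does not reach only later rows make up. A row lasts 1/12 s, in which the tool goes at most 41.7 mm and 7.16 degrees, less where a joint would pass 70% of its speed; a pose out of reach is approached as far as the arm can. A call with a gripper value outside its range is refused whole. The fingers move at their own pace and stop on an object; the grip force is fixed at half the most. Time passes only in rows, so rows that repeat a pose let the fingers close. It gives the time, the measured TCP pose, the force, the opening and the grip force at its end, in the units of the state.
- env.state(): the state, without advancing time (a new reading comes with each control period).
- env.read_camera(name): name is "scene" or "top" or "wrist"; returns the picture (384x512x3 uint8, blue, green, red); there is no depth.
- env.get_calibration(name): a dict with "K" (3x3 intrinsics, pixels), "extrinsics" (4x4, takes a point from world to camera coordinates). Camera axes: x right, y up, looking along -z (the intrinsics and any distortion apply to the point x, -y, -z); pixel columns grow to the right and rows downward; lengths in mm; the calibration is good to about 2 mm. The wrist camera is an equidistant fisheye: a pixel r from the principal point sees the ray r / f radians off the axis. A picture is of the moment at which its call begins: read the wrist's pose just before it. get_calibration takes no time and is no camera call; for the wrist camera it gives the pose at the moment of the call.
- env.job_done(): hands the job in; it is judged then, once.
The state is a dict: "t": time; "joints": joint angles; "qvel": joint speeds; "tau": joint torques, N m; "eef_pos": TCP position; "tcp_rot": TCP orientation; "ft_force": force on the tool from outside, world axes, zero at the start; "moment": the same for the moment, N m; "opening": opening from 0.0 (shut) to 1.0 (fully open); "grip_force": force on a finger pad.
Only numpy, scipy, OpenCV 4.12 (cv2) and the standard library are available. Lean on these libraries where they do the work, as an engineer would, in place of code of your own. Each camera call takes 0.05 s, during which the arm holds its last target. There are 200 camera calls.

## Working session

There is one attempt and no reset: what is moved stays moved. The work goes in short steps, Python scripts to look and compute and a tool call to move; the robot and the scene stay as the last step left them, time stands still between calls to the robot, and variables do not carry over. Pictures are saved under pics/ and viewed, at most 10 in all, crops included, and the job is handed in when it is done.

Besides the shell and the picture viewer there is one more tool, called after "Call:" by a JSON object that holds its "api" and its "payload". step_arm: Moves the arm, as the interface text tells. Its arguments: {"type":"object","properties":{"plan":{"type":"array"}},"required":["plan"]}

```bash
mkdir -p pics; cat > h.py <<'E'
import numpy as np, cv2
from cell import env
def ray(cal,px,fish=False):
    K=np.array(cal["K"]);E=np.array(cal["extrinsics"])
    x=(px[0]-K[0,2])/K[0,0];y=(px[1]-K[1,2])/K[1,1]
    if fish:
        r=np.hypot(x,y);s=np.sin(r)/r if r>1e-9 else 1.;d=np.array([x*s,y*s,np.cos(r)])
    else: d=np.array([x,y,1.])
    d=np.array([d[0],-d[1],-d[2]])
    R=E[:3,:3];o=-R.T@E[:3,3]
    return o,R.T@d
def onz(cal,px,z,fish=False):
    o,d=ray(cal,px,fish);return o+d*(z-o[2])/d[2]
def proj(cal,P,fish=False):
    K=np.array(cal["K"]);E=np.array(cal["extrinsics"])
    p=E[:3,:3]@np.array(P,float)+E[:3,3];p=p*[1,-1,-1]
    if fish:
        r=np.hypot(p[0],p[1]);t=np.arctan2(r,p[2]);q=p[:2]/max(r,1e-9)*t
    else: q=p[:2]/p[2]
    return np.array([K[0,0]*q[0]+K[0,2],K[1,1]*q[1]+K[1,2]])
E
python3 - <<'E'
from h import *
s=env.state();print({k:np.round(v,3).tolist() for k,v in s.items()})
for n in("scene","top","wrist"):
    c=env.get_calibration(n);im=env.read_camera(n);cv2.imwrite(f"pics/{n}0.png",im)
    E=np.array(c["extrinsics"]);print(n,np.round(c["K"],1).tolist(),c.keys(),np.round(-E[:3,:3].T@E[:3,3]),np.round(-E[2,:3],2))
a=cv2.imread("pics/top0.png");cv2.imwrite("pics/top0b.png",cv2.resize(a,(800,600),interpolation=cv2.INTER_CUBIC))
E
```

```text
{'t': 0.0, 'joints': [-1.31, 0.492, 1.559, 0.0, 1.092, -0.106], 'qvel': [0.0, -0.0, 0.0, -0.001, 0.0, -0.001], 'tau': [-0.001, -61.266, -25.819, 0.069, 0.048, -0.0], 'eef_pos': [224.085, -583.181, 214.038], 'tcp_rot': [-3.14, -0.0, 0.367], 'ft_force': [0.27, -0.884, 0.349], 'moment': [-0.075, 0.018, -0.026], 'grip_force': 0.0, 'opening': 0.998}
scene [[465.3, 0.0, 249.4], [0.0, 465.3, 186.6], [0.0, 0.0, 1.0]] dict_keys(['K', 'extrinsics']) [   73. -1094.   872.] [ 0.35  0.74 -0.57]
top [[412.9, 0.0, 250.8], [0.0, 412.9, 184.9], [0.0, 0.0, 1.0]] dict_keys(['K', 'extrinsics']) [ 375.  -68. 1112.] [ 0.17  0.02 -0.99]
wrist [[297.3, 0.0, 259.1], [0.0, 297.3, 192.1], [0.0, 0.0, 1.0]] dict_keys(['K', 'extrinsics']) [ 295. -556.  384.] [-0.25 -0.09 -0.96]
```

View pics/top0b.png

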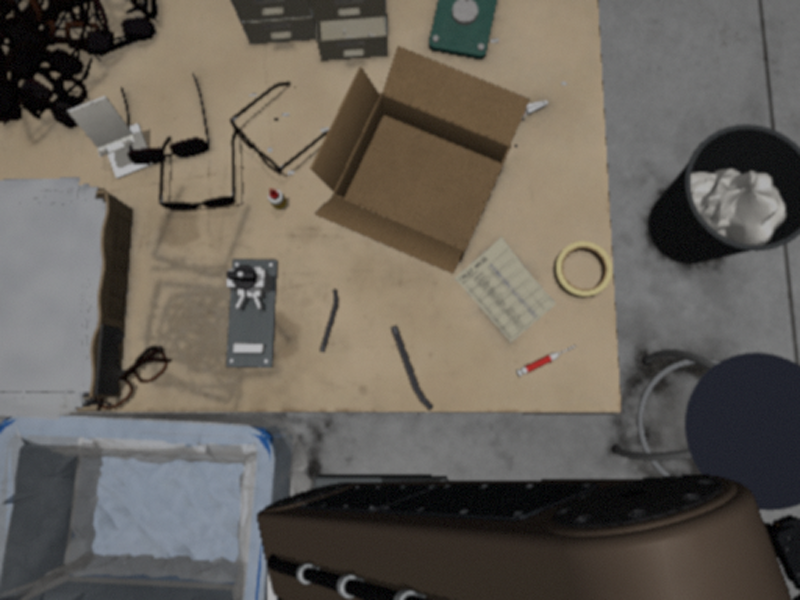

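View pics/scene0.png

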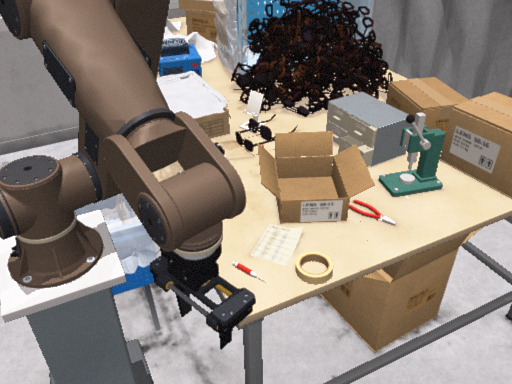

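Resized top view: the clamp is at (250,315) with its knob at (244,275). The bottle is at (275,197), the tape roll at (583,268) and the screwdriver at (537,364). There are two loose temple candidates: a short one from (335,290) to (323,350), and a long one from (395,328) to (430,405). I'll measure both.

```bash
python3 - <<'E'
from h import *
c=env.get_calibration("top");im=cv2.imread("pics/top0.png");g=cv2.cvtColor(im,cv2.COLOR_BGR2GRAY)
k=512/800
for n,(x0,y0,x1,y1) in dict(short=(305,280,350,360),long=(380,315,445,412)).items():
    a=[int(v*k) for v in(x0,y0,x1,y1)];m=(g[a[1]:a[3],a[0]:a[2]]<100).astype(np.uint8)
    nn,l,st,_=cv2.connectedComponentsWithStats(m);i=1+np.argmax(st[1:,4]);ys,xs=np.nonzero(l==i)
    P=np.array([onz(c,(x+a[0],y+a[1]),10)[:2] for x,y in zip(xs,ys)])
    u=np.linalg.svd(P-P.mean(0),full_matrices=False)[2][0];u*=np.sign(u[0]);t=(P-P.mean(0))@u
    print(n,len(P),"ctr",P.mean(0).round(),"len",np.ptp(t).round(),"dir",np.degrees(np.arctan2(u[1],u[0])).round(1),"ends",P[t.argmin()].round(),P[t.argmax()].round())
# clamp plate corners etc.
for nm,p,z in [("plate TL",(232,260),6),("plate TR",(277,260),6),("plate BL",(227,366),6),("plate BR",(274,366),6),("knob",(244,275),96),("rest",(248,348),20)]:
    print(nm,onz(c,np.array(p)*k,z).round())
t=im[180:265,135:285];cv2.imwrite("pics/crop1.png",cv2.resize(t,None,fx=5.3,fy=5.3,interpolation=cv2.INTER_CUBIC))
E
```

```text
short 134 ctr [506.  62.] len 108.0 dir -13.4 ends [456.  77.] [561.  55.]
long 270 ctr [424. -75.] len 152.0 dir 22.6 ends [ 356. -106.] [496. -45.]
plate TL [614. 237.   6.]
plate TR [614. 157.   6.]
plate BL [429. 238.   6.]
plate BR [429. 157.   6.]
knob [570. 192.  96.]
rest [458. 199.  20.]
```

View pics/crop1.png

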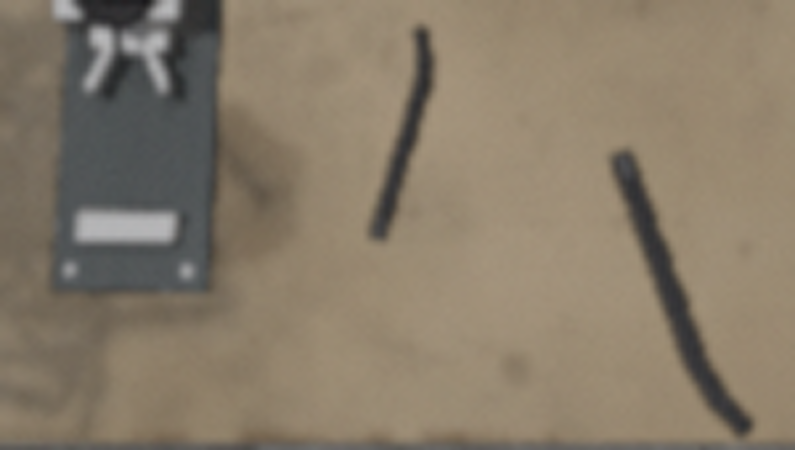

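The long candidate is the temple: it measures 152 mm against 150, and the rivets are at its far end, crop (625,160). The short one is only 108 mm. The hinge end points to +x and the ear curves to -y, as described. Moving to hover over it.

Call:
{"api": "step_arm", "payload": {"plan": [[[27,-31,0,0,1],[54,-62,0,0,1],[81,-93,0,0,1],[108,-124,0,0,1],[135,-155,0,0,1],[162,-186,0,0,1],[185,-212,0,0,1],[185,-212,0,0,1]]]}}

```text
t: 0.82
eef_pos: [321.5, -314.3, 214.7]
tcp_rot: [-3.14, -0.0, 0.37]
ft_force: [-0.1, 0.1, 1.4]
opening: 0.999
grip_force: 0.0
```

Call:
{"api": "step_arm", "payload": {"plan": [[[27,-31,0,0,1],[54,-62,0,0,1],[81,-93,0,0,1],[108,-124,0,0,1],[135,-155,0,0,1],[162,-186,0,0,1],[165,-188,0,0,1],[165,-188,0,0,1]]]}}

```text
t: 1.48
eef_pos: [408.1, -82.9, 214.6]
tcp_rot: [3.141, -0.0, 0.371]
ft_force: [0.1, 0.7, 0.6]
opening: 1.003
grip_force: 0.0
```

```bash
python3 - <<'E'
from h import *
s=env.state();print(s["t"],np.round(s["eef_pos"],1),np.round(s["tcp_rot"],3),np.round(s["joints"],2))
c=env.get_calibration("wrist");im=env.read_camera("wrist")
import pickle;pickle.dump(c,open("w1.pkl","wb"));cv2.imwrite("pics/w1.png",im)
E
```

```text
1.4833 [408.1 -82.9 214.6] [ 3.141 -0.     0.371] [-0.36  0.19  2.04 -0.    0.91  0.84]
```

View pics/w1.png

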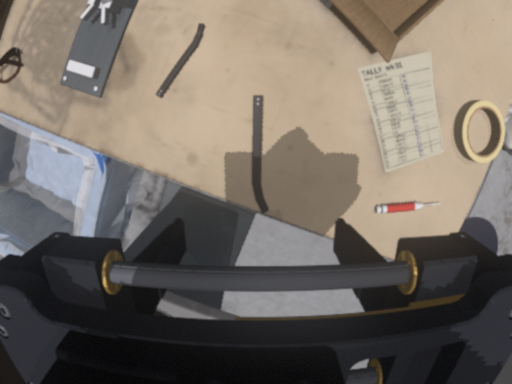

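The wrist view shows the temple from (258,95), with rivets at that top end, to the ear at (265,212). Its upper part is in clear light, and the clamp's tail rest is at (82,70). Measuring the shank.

```bash
python3 - <<'E'
from h import *
import pickle
c=pickle.load(open("w1.pkl","rb"));im=cv2.imread("pics/w1.png");g=cv2.cvtColor(im,cv2.COLOR_BGR2GRAY)
a=(240,85,285,220);m=(g[a[1]:a[3],a[0]:a[2]]<70).astype(np.uint8)
n,l,st,_=cv2.connectedComponentsWithStats(m);i=1+np.argmax(st[1:,4]);print(st[i])
L=[]
for r in range(m.shape[0]):
    xs=np.nonzero(l[r]==i)[0]
    if len(xs):
        p=[onz(c,(x+a[0],r+a[1]),9,True)[:2] for x in(xs[0]-.5,xs[-1]+.5)]
        L.append((r+a[1],*np.mean(p,0),np.linalg.norm(np.subtract(*p))))
L=np.array(L);print(L[::12].round(1));print(L[-1].round(1),"len",np.linalg.norm(L[0,1:3]-L[-1,1:3]))
S=L[(np.linalg.norm(L[:,1:3]-L[0,1:3],axis=1)>8)&(np.linalg.norm(L[:,1:3]-L[0,1:3],axis=1)<105)][:,1:3]
u=np.linalg.svd(S-S.mean(0))[2][0];u*=np.sign(u[0]);nrm=np.array([-u[1],u[0]])
e=S.mean(0)+u*((L[0,1:3]-S.mean(0))@u)
print("yaw",np.arctan2(u[1],u[0]),"resid",np.abs((S-S.mean(0))@nrm).max(),"hinge",e)
q=e-92*u;s=env.state();y=s["tcp_rot"][2];d=q-np.array(s["eef_pos"][:2])
print("grasp",q,np.hypot(*q),"tool dx,dy",d@[np.cos(y),np.sin(y)],d@[np.sin(y),-np.cos(y)],"turn deg",np.degrees(np.arctan2(u[1],u[0])-y))
E
```

```text
[ 12  71  16  58 453]
[[ 156.   422.8  -68.7    2.6]
 [ 168.   409.6  -77.9   10.3]
 [ 180.   394.6  -83.    11.7]
 [ 192.   380.2  -90.7   10.5]
 [ 204.   366.7 -101.6   10.6]]
[ 213.   355.6 -108.1    1.3] len 77.92010911549721
yaw 0.524642804437192 resid 2.9289401214242066 hinge [422.63495773 -68.41808816]
grasp [ 343.00868932 -114.50124539] 361.6151215636252 tool dx,dy -71.2785631822083 4.912266441529656 turn deg 8.895645486487822
```

```bash
cat > tm.py <<'E'
from h import *
import pickle
c=pickle.load(open("w1.pkl","rb"));im=cv2.imread("pics/w1.png");g=cv2.cvtColor(im,cv2.COLOR_BGR2GRAY)
print([int(v) for v in g[120,245:275]]);print([int(v) for v in g[175,245:275]])
L=[]
for r in range(90,215):
    t=g[r,240:285].astype(float);bg=np.median(t);th=(bg+np.percentile(t,5))/2
    xs=np.nonzero(t<th)[0]+240
    if len(xs)<6 or len(xs)>18 or bg-t.min()<25: continue
    p=[onz(c,(x,r),9,True)[:2] for x in(xs[0]-.5,xs[-1]+.5)]
    L.append((r,*np.mean(p,0),np.linalg.norm(np.subtract(*p))))
L=np.array(L);print(L[::12].round(1));print(L[-1].round(1),"len",np.linalg.norm(L[0,1:3]-L[-1,1:3]))
D=np.linalg.norm(L[:,1:3]-L[0,1:3],axis=1)
S=L[(D>5)&(D<100)][:,1:3]
u=np.linalg.svd(S-S.mean(0))[2][0];u*=np.sign(u[0]);nrm=np.array([-u[1],u[0]])
e=S.mean(0)+u*((L[0,1:3]-S.mean(0))@u)
print("yaw",np.arctan2(u[1],u[0]),"resid",np.abs((S-S.mean(0))@nrm).max(),"hinge",e)
q=e-92*u;s=env.state();y=s["tcp_rot"][2];d=q-np.array(s["eef_pos"][:2])
print("grasp",q,np.hypot(*q),"tool dx,dy",d@[np.cos(y),np.sin(y)],d@[np.sin(y),-np.cos(y)],"turn deg",np.degrees(np.arctan2(u[1],u[0])-y))
E
python3 tm.py
```

```text
[174, 171, 169, 169, 169, 167, 162, 141, 100, 89, 91, 91, 90, 89, 87, 88, 94, 128, 162, 175, 176, 175, 175, 175, 176, 176, 176, 176, 175, 175]
[116, 117, 116, 117, 114, 111, 94, 68, 57, 54, 56, 56, 56, 56, 58, 69, 91, 109, 114, 114, 114, 115, 115, 115, 116, 114, 115, 114, 114, 114]
[[  95.   497.2  -46.1   11.2]
 [ 107.   482.9  -51.    12.5]
 [ 119.   468.7  -56.5   12.5]
 [ 131.   454.3  -61.4   11.3]
 [ 143.   445.4  -80.5   40.6]
 [ 155.   425.4  -71.8   12.8]
 [ 167.   410.6  -76.9   11.6]
 [ 179.   395.8  -82.5   11.7]
 [ 191.   381.4  -90.2   10.5]
 [ 203.   367.7 -100.5   11.9]]
[214.  349.1 -95.4  35. ] len 156.1477404848532
yaw 0.3528642742846793 resid 12.964438617328414 hinge [497.72359387 -47.38435008]
grasp [411.39201678 -79.17835576] 418.94224362680745 tool dx,dy 5.245320924153881 -3.3388648683306426 turn deg -0.9465393022119096
```

Leaving out the rows at the shadow edge, the shank runs from (497.5,-46) at yaw 0.345. The grasp point is about (411,-77), and the width of 12 mm fits. Descending.

Call:
{"api": "step_arm", "payload": {"plan": [[[5,-4.5,36,1.5,1],[5,-4.5,72,1.5,1],[5,-4.5,108,1.5,1],[5,-4.5,144,1.5,1],[5,-4.5,175,1.5,1],[5,-4.5,195,1.5,1],[5,-4.5,206,1.5,1],[5,-4.5,211,1.5,1]]]}}

```text
t: 2.2
eef_pos: [409.6, -80.1, 1.9]
tcp_rot: [-3.14, 0.002, 0.338]
ft_force: [0.6, -0.3, -0.2]
opening: 0.999
grip_force: 0.0
```

Call:
{"api": "step_arm", "payload": {"plan": [[[0,0,0,0,1],[0,0,0,0,-1],[0,0,0,0,-1],[0,0,0,0,-1],[0,0,0,0,-1],[0,0,0,0,-1],[0,0,0,0,-1],[0,0,0,0,-1]]]}}

```text
t: 2.87
eef_pos: [410.6, -78.5, 3.8]
tcp_rot: [3.141, -0.0, 0.341]
ft_force: [0.7, -0.3, 0.3]
opening: 0.571
grip_force: 0.0
```

Call:
{"api": "step_arm", "payload": {"plan": [[[0,0,0,0,-1],[0,0,0,0,-1],[0,0,0,0,-1],[0,0,0,0,-1],[0,0,0,0,-1],[0,0,0,0,-1],[0,0,0,0,-1],[0,0,0,0,-1]]]}}

```text
t: 3.53
eef_pos: [410.5, -78.5, 3.6]
tcp_rot: [3.142, 0.0, 0.341]
ft_force: [-0.1, 0.1, -0.5]
opening: 0.124
grip_force: 30.0
```

Call:
{"api": "step_arm", "payload": {"plan": [[[0,0,0,0,-1],[0,0,0,0,-1],[0,0,0,0,-1],[0,0,0,0,-1]]]}}

```text
t: 3.87
eef_pos: [410.5, -78.5, 3.6]
tcp_rot: [3.142, 0.0, 0.341]
ft_force: [0.1, 0.2, -0.4]
opening: 0.123
grip_force: 30.0
```

Gripped at 11.7 mm wide. Lifting, then carrying it in front of the clamp.

Call:
{"api": "step_arm", "payload": {"plan": [[[0,0,-20,0,-1],[0,0,-50,0,-1],[0,0,-80,0,-1],[0,0,-100,0,-1],[10,-26,-100,2,-1],[22,-56,-100,6,-1],[36,-91,-100,10,-1],[36,-91,-100,10,-1]]]}}

```text
t: 4.53
eef_pos: [413.5, 23.6, 103.8]
tcp_rot: [-3.141, -0.0, 0.164]
ft_force: [-0.2, -0.1, -1.3]
opening: 0.124
grip_force: 30.0
```

```bash
python3 - <<'E'
from h import *
s=env.state();p=np.array(s["eef_pos"]);y=s["tcp_rot"][2];d=np.array([420,197])-p[:2]
print(p,y,d@[np.cos(y),np.sin(y)],d@[np.sin(y),-np.cos(y)],np.degrees(y),s["opening"])
E
```

```text
[413.50748851  23.55114422 103.8390627 ] 0.16368048646554434 34.66932849930928 -170.07261960225225 9.378201063123884 0.1237586515236175
```

Call:
{"api": "step_arm", "payload": {"plan": [[[7,-34,0,2,-1],[14,-68,0,4,-1],[21,-102,0,6,-1],[28,-136,0,8,-1],[33,-160,0,9.4,-1],[35,-170,0,9.4,-1],[35,-170,0,9.4,-1],[35,-170,0,9.4,-1]]]}}

```text
t: 5.2
eef_pos: [420.2, 192.4, 103.4]
tcp_rot: [3.141, 0.0, 0.004]
ft_force: [0.5, 0.8, -0.3]
opening: 0.12
grip_force: 30.0
```

```bash
python3 - <<'E'
from h import *
import pickle
s=env.state();print(s["t"],np.round(s["eef_pos"],1),np.round(s["tcp_rot"],3),np.round(s["joints"],2))
c=env.get_calibration("wrist");im=env.read_camera("wrist")
pickle.dump(c,open("w2.pkl","wb"));cv2.imwrite("pics/w2.png",im)
cv2.imwrite("pics/w2b.png",cv2.resize(im,(800,600),interpolation=cv2.INTER_CUBIC))
E
```

```text
5.2 [420.2 192.4 103.4] [3.141 0.    0.004] [ 0.29  0.43  2.07 -0.    0.64  1.85]
```

View pics/w2b.png

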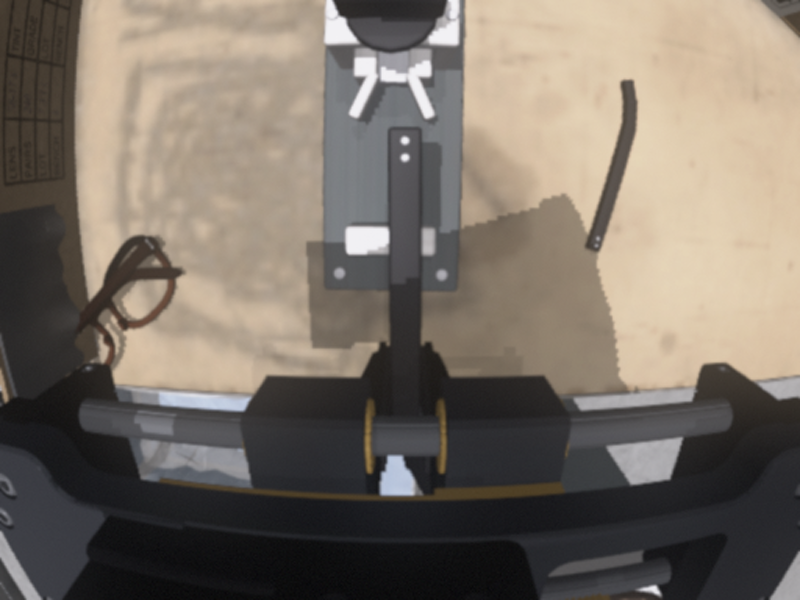

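The wrist view (800x600) shows the temple with its hinge end at (405,128) over the clamp plate. The plate corners are at (322,287) and (458,290), its sides reach (326,50) and (463,50), and the flare tips are at (355,115) and (431,117). Next I'll convert these to positions.

```bash
python3 - <<'E'
from h import *
import pickle
c=pickle.load(open("w2.pkl","rb"));k=.64
for n,p,z in [("plateBL",(322,288),6),("plateBR",(458,290),6),("plateL up",(326,60),6),("plateR up",(463,60),6),("screwL",(339,273),6),("screwR",(441,274),6),
 ("restL near",(345,254),20),("restR far",(436,228),20),("restL far",(346,227),20),("flareLtip",(355,117),34),("flareRtip",(431,117),34),("wallLout near",(355,78),34),("wallRout near",(432,78),34),("wallLin",(375,80),34),("wallRin",(409,80),34),
 ("hingeL",(389,128),110),("hingeR",(421,128),110),("tmpL",(391,270),110),("tmpR",(422,270),110)]:
    print(n,onz(c,np.array(p)*k,z,True).round(1))
E
python3 - <<'E'
import cv2
im=cv2.imread("pics/w2.png");cv2.imwrite("pics/crop2.png",cv2.resize(im[0:190,195:310],None,fx=3.15*1,fy=3.15,interpolation=cv2.INTER_CUBIC))
E
```

```text
plateBL [428.6 242.9   6. ]
plateBR [427.5 161.3   6. ]
plateL up [563.9 238.6   6. ]
plateR up [563.5 160.3   6. ]
screwL [437.8 232.2   6. ]
screwR [437.2 171.8   6. ]
restL near [451.6 226.5  20. ]
restR far [466.2 176.1  20. ]
restL far [466.8 225.6  20. ]
flareLtip [525.6 218.7  34. ]
flareRtip [525.4 180.1  34. ]
wallLout near [546.3 218.8  34. ]
wallRout near [546.1 179.6  34. ]
wallLin [545.  208.5  34. ]
wallRin [544.9 191.3  34. ]
hingeL [512.1 198.8 110. ]
hingeR [512.2 187.7 110. ]
tmpL [461.6 198.1 110. ]
tmpR [461.6 187.  110. ]
```

View pics/crop2.png

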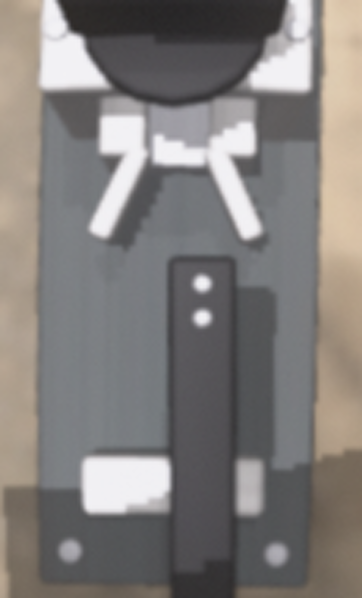

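The clamp origin comes out at about (572, 199) with yaw about -0.02; the tail rest, flares and plate edge agree within 2 mm. I'll align the temple, lower it and re-check.

Call:
{"api": "step_arm", "payload": {"plan": [[[0,-5,0,1,-1],[0,-10,15,1.7,-1],[0,-10,35,1.7,-1],[0,-10,55,1.7,-1],[0,-10,70,1.7,-1],[0,-10,78,1.7,-1],[0,-10,78,1.7,-1],[0,-10,78,1.7,-1]]]}}

```text
t: 5.92
eef_pos: [420.6, 201.9, 25.8]
tcp_rot: [3.141, 0.001, -0.029]
ft_force: [0.1, -0.2, 0.1]
opening: 0.122
grip_force: 30.0
```

```bash
python3 - <<'E'
from h import *
import pickle
s=env.state();print(s["t"],np.round(s["eef_pos"],1),np.round(s["tcp_rot"],3),np.round(s["ft_force"],2))
c=env.get_calibration("wrist");im=env.read_camera("wrist")
pickle.dump(c,open("w3.pkl","wb"));cv2.imwrite("pics/w3.png",im)
cv2.imwrite("pics/w3b.png",cv2.resize(im[0:240,180:340],None,fx=2.5,fy=2.5,interpolation=cv2.INTER_CUBIC))
E
```

```text
5.9167 [420.6 201.9  25.8] [ 3.141e+00  1.000e-03 -2.900e-02] [ 0.06 -0.21  0.08]
```

View pics/w3b.png

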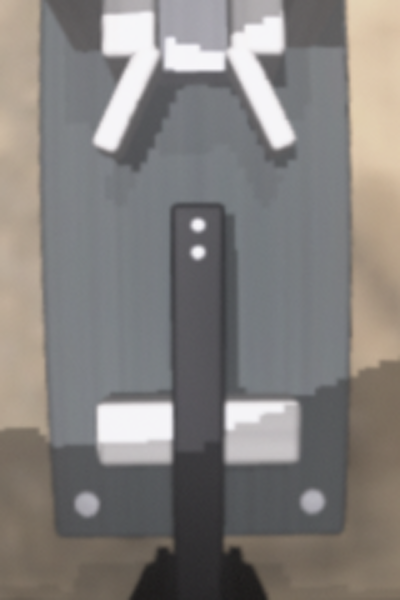

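The temple is centred within about 0.5 mm and in line within about 0.01 rad: its hinge end is at (197,205), between the flare tips (95,150) and (296,148). Sliding in.

Call:
{"api": "step_arm", "payload": {"plan": [[[8,0,0,-0.5,-1],[16,0,0,-0.5,-1],[24,0,0,-0.5,-1],[32,0,0,-0.5,-1],[40,0,0,-0.5,-1],[48,0,0,-0.5,-1],[56,0,0,-0.5,-1],[62,0,0,-0.5,-1]]]}}

```text
t: 6.63
eef_pos: [483.5, 201.0, 25.6]
tcp_rot: [3.142, -0.0, -0.019]
ft_force: [-0.5, 0.2, 0.1]
opening: 0.122
grip_force: 30.0
```

Call:
{"api": "step_arm", "payload": {"plan": [[[2,0,0,0,-1],[4,0,0,0,-1],[5,0,0,0,-1],[6,0,0,0,-1],[7,0,0,0,-1],[8,0,0,0,-1],[8,0,0,0,-1],[8,0,0,0,-1]]]}}

```text
t: 7.3
eef_pos: [490.3, 200.9, 25.6]
tcp_rot: [3.141, 0.0, -0.019]
ft_force: [-0.2, -0.1, -1.1]
opening: 0.126
grip_force: 30.0
```

Call:
{"api": "step_arm", "payload": {"plan": [[[1,0,0,0,-1],[1,0,0,0,-1],[2,0,0,0,-1],[2,0,0,0,-1],[3,0,0,0,-1],[3,0,0,0,-1]]]}}

```text
t: 7.8
eef_pos: [493.4, 200.8, 25.6]
tcp_rot: [3.141, 0.0, -0.019]
ft_force: [0.9, -0.7, 0.2]
opening: 0.119
grip_force: 30.0
```

Call:
{"api": "step_arm", "payload": {"plan": [[[0.5,0,0,0,-1],[1,0,0,0,-1],[1,0,0,0,-1]]]}}

```text
t: 8.05
eef_pos: [493.4, 200.6, 25.4]
tcp_rot: [3.141, 0.002, -0.019]
ft_force: [-5.3, 1.2, 0.9]
opening: 0.126
grip_force: 30.0
```

Contact at the stop: -5 N at x = 493.4, where 494 was predicted. Seating it downward.

Call:
{"api": "step_arm", "payload": {"plan": [[[0.5,0,0.5,0,-1],[0.5,0,1,0,-1],[0.5,0,1.5,0,-1],[0.5,0,1.5,0,-1]]]}}

```text
t: 8.38
eef_pos: [493.4, 200.6, 24.1]
tcp_rot: [3.141, 0.003, -0.019]
ft_force: [-8.2, -0.5, 4.8]
opening: 0.125
grip_force: 30.0
```

Call:
{"api": "step_arm", "payload": {"plan": [[[0,0,0.5,0,-1],[0,0,0.5,0,-1],[0,0,0.5,0,-1]]]}}

```text
t: 8.63
eef_pos: [493.5, 200.6, 23.9]
tcp_rot: [3.141, 0.003, -0.019]
ft_force: [-8.8, -0.7, 9.9]
opening: 0.12
grip_force: 30.0
```

Call:
{"api": "step_arm", "payload": {"plan": [[[0,0,0,0,-0.2],[0,0,0,0,-0.2],[0,0,0,0,-0.2],[0,0,0,0,-0.2],[0,0,-10,0,-0.2],[0,0,-30,0,-0.2],[0,0,-60,0,-0.2],[0,0,-90,0,0]]]}}

```text
t: 9.3
eef_pos: [494.6, 200.6, 114.9]
tcp_rot: [3.141, 0.001, -0.019]
ft_force: [0.4, 0.3, 0.1]
opening: 0.431
grip_force: 0.0
```

Call:
{"api": "step_arm", "payload": {"plan": [[[-20,0,-10,0,0.2],[-40,0,-30,0,0.2],[-60,0,-40,0,0.2],[-60,0,-40,0,0.2]]]}}

```text
t: 9.63
eef_pos: [432.7, 202.0, 156.2]
tcp_rot: [-3.141, -0.002, -0.018]
ft_force: [1.1, 0.3, 1.1]
opening: 0.595
grip_force: 0.0
```

```bash
python3 - <<'E'
from h import *
import pickle
s=env.state();print(s["t"],np.round(s["eef_pos"],1),np.round(s["tcp_rot"],3),np.round(s["joints"],2))
c=env.get_calibration("wrist");im=env.read_camera("wrist")
pickle.dump(c,open("w4.pkl","wb"));cv2.imwrite("pics/w4.png",im)
cv2.imwrite("pics/w4b.png",cv2.resize(im[0:240,160:360],None,fx=2.5,fy=2.5,interpolation=cv2.INTER_CUBIC))
E
```

```text
9.6333 [432.7 202.  156.2] [-3.141e+00 -2.000e-03 -1.800e-02] [0.3  0.36 1.98 0.   0.8  1.89]
```

View pics/w4b.png

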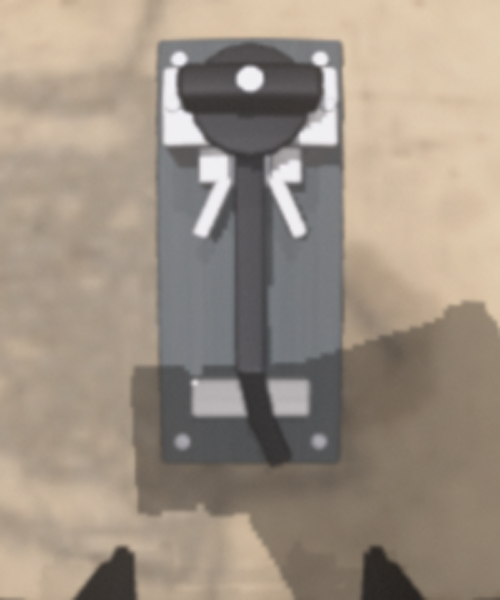

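The temple lies straight in the channel, centred at (250,200), with its ear on the rest at (260,397). The knob bar runs from (180,82) to (322,82), and the white dot at (250,78) marks its axis.

```bash
python3 - <<'E'
from h import *
import pickle
c=pickle.load(open("w4.pkl","rb"))
for n,p,z in [("dot",(250,78),96),("barL far",(181,64),96),("barL near",(181,96),96),("barR far",(322,64),96),("barR near",(320,96),96),("plateTL",(159,41),6),("plateTR",(342,41),6),("plateBL",(161,463),6),("plateBR",(340,463),6),("flareL",(202,238),34),("flareR",(300,236),34),("restL",(191,397),20),("restR",(309,397),20)]:
    print(n,onz(c,np.array(p)/2.5+[160,0],z,True).round(1))
E
```

```text
dot [572.1 199.4  96. ]
barL far [577.6 220.5  96. ]
barL near [566.9 220.6  96. ]
barR far [576.8 177.1  96. ]
barR near [566.1 178.   96. ]
plateTL [616.2 237.5   6. ]
plateTR [614.7 158.8   6. ]
plateBL [428.  241.8   6. ]
plateBR [426.5 161.8   6. ]
flareL [524.9 218.8  34. ]
flareR [524.9 180.8  34. ]
restL [459.7 226.1  20. ]
restR [458.8 176.8  20. ]
```

Call:
{"api": "step_arm", "payload": {"plan": [[[20,0,0,-7,0.2],[40,0,0,-14,0.2],[60,0,0,-21,0.2],[80,0,0,-28,0.2],[100,0,0,-35,0.2],[120,0,0,-42,0.2],[135,0,0,-49,0.2],[139.5,0,0,-55,0.2]]]}}

```text
t: 10.35
eef_pos: [577.1, 198.9, 152.8]
tcp_rot: [3.141, -0.0, 0.946]
ft_force: [-0.5, -0.2, 0.4]
opening: 0.6
grip_force: 0.0
```

Call:
{"api": "step_arm", "payload": {"plan": [[[0,0,0,-7,0],[0,0,0,-14,0],[0,0,0,-21,0],[0,0,0,-28,0],[0,0,0,-35,0],[0,0,0,-35,0],[0,0,0,-35,0],[0,0,0,-35,0]]]}}

```text
t: 11.02
eef_pos: [574.7, 199.1, 153.3]
tcp_rot: [-3.141, 0.0, 1.548]
ft_force: [-0.6, -0.2, -0.9]
opening: 0.5
grip_force: 0.0
```

```bash
python3 - <<'E'
from h import *
s=env.state();p=np.array(s["eef_pos"]);y=s["tcp_rot"][2];d=np.array([572,199.2])-p[:2]
print(s["t"],p,y,"dx,dy",d@[np.cos(y),np.sin(y)],d@[np.sin(y),-np.cos(y)],np.round(s["joints"],2),s["opening"],s["moment"])
E
```

```text
11.0167 [574.7054335  199.14653593 153.33002617] 1.547610127845005 dx,dy -0.009273395792053678 -2.7059458336319437 [ 0.23  0.53  1.67 -0.    0.94  0.25] 0.49957642988790324 [-0.08416534 -0.06586178 -0.02312392]
```

Call:
{"api": "step_arm", "payload": {"plan": [[[0,-2.5,20,0,0],[0,-2.5,40,0,0],[0,-2.5,55,0,0],[0,-2.5,65,0,0],[0,-2.5,72,0,0],[0,-2.5,76,0,0],[0,-2.5,76,0,0],[0,-2.5,76,0,0]]]}}

```text
t: 11.68
eef_pos: [572.2, 199.4, 78.1]
tcp_rot: [3.141, -0.0, 1.551]
ft_force: [0.7, 0.8, -0.8]
opening: 0.498
grip_force: 0.0
```

Call:
{"api": "step_arm", "payload": {"plan": [[[0,0,0,0,0],[0,0,0,0,0]]]}}

```text
t: 11.85
eef_pos: [572.2, 199.4, 78.3]
tcp_rot: [3.14, -0.0, 1.552]
ft_force: [0.0, -0.6, 0.1]
opening: 0.498
grip_force: 0.0
```

Call:
{"api": "step_arm", "payload": {"plan": [[[0,0,2.5,0,0],[0,0,2.5,0,-1],[0,0,2.5,0,-1],[0,0,2.5,0,-1],[0,0,2.5,0,-1],[0,0,2.5,0,-1],[0,0,2.5,0,-1],[0,0,2.5,0,-1]]]}}

```text
t: 12.52
eef_pos: [572.1, 199.3, 75.1]
tcp_rot: [3.141, 0.0, 1.552]
ft_force: [1.6, 0.4, -0.3]
opening: 0.136
grip_force: 30.0
```

Call:
{"api": "step_arm", "payload": {"plan": [[[0,0,0,0,-1],[0,0,0,0,-1],[0,0,0,0,-1],[0,0,0,0,-1]]]}}

```text
t: 12.85
eef_pos: [572.1, 199.3, 75.1]
tcp_rot: [3.141, 0.0, 1.552]
ft_force: [2.3, 0.4, -0.8]
opening: 0.136
grip_force: 30.0
```

```bash
cat > m.py <<'E'
from h import *
s=env.state();print(round(s["t"],2),"pos",np.round(s["eef_pos"],1),"yaw %.3f turned %.3f"%(s["tcp_rot"][2],1.552-s["tcp_rot"][2]),"F",np.round(s["ft_force"],1),"M",np.round(s["moment"],3),"tau6 %.3f"%s["tau"][5],"j6 %.2f"%s["joints"][5],"op %.3f"%s["opening"])
E
python3 m.py
```

```text
12.85 pos [572.1 199.3  75.1] yaw 1.552 turned 0.000 F [ 2.3  0.4 -0.8] M [-0.037 -0.513  0.032] tau6 0.088 j6 0.25 op 0.136
```

Call:
{"api": "step_arm", "payload": {"plan": [[[0,0,0,6,-1],[0,0,0,12,-1],[0,0,0,18,-1],[0,0,0,24,-1],[0,0,0,30,-1],[0,0,0,34,-1],[0,0,0,34,-1],[0,0,0,34,-1]]]}}

```text
t: 13.52
eef_pos: [572.1, 199.3, 75.2]
tcp_rot: [3.141, -0.0, 0.96]
ft_force: [3.5, -0.6, -0.9]
opening: 0.134
grip_force: 30.0
```

```bash
python3 m.py
```

```text
13.52 pos [572.1 199.3  75.2] yaw 0.960 turned 0.592 F [ 3.5 -0.6 -0.9] M [-0.136 -0.556 -0.242] tau6 0.248 j6 0.84 op 0.134
```

Call:
{"api": "step_arm", "payload": {"plan": [[[0,0,0,2,-1],[0,0,0,4,-1],[0,0,0,6,-1],[0,0,0,6,-1]]]}}

```text
t: 13.85
eef_pos: [572.1, 199.3, 75.1]
tcp_rot: [3.141, -0.0, 0.855]
ft_force: [3.3, -1.0, -1.3]
opening: 0.133
grip_force: 30.0
```

```bash
python3 m.py
```

```text
13.85 pos [572.1 199.3  75.1] yaw 0.855 turned 0.697 F [ 3.3 -1.  -1.3] M [-0.2   -0.667 -0.242] tau6 0.434 j6 0.94 op 0.133
```

Call:
{"api": "step_arm", "payload": {"plan": [[[0,0,0,1,-1],[0,0,0,2,-1]]]}}

```text
t: 14.02
eef_pos: [572.1, 199.2, 75.1]
tcp_rot: [3.141, -0.0, 0.819]
ft_force: [4.6, -0.9, -1.7]
opening: 0.136
grip_force: 30.0
```

```bash
python3 m.py
```

```text
14.02 pos [572.1 199.2  75.1] yaw 0.819 turned 0.733 F [ 4.6 -0.9 -1.7] M [-0.172 -0.7    0.116] tau6 -0.360 j6 0.98 op 0.136
```

Call:
{"api": "step_arm", "payload": {"plan": [[[0,0,0,1,-1],[0,0,0,2,-1]]]}}

```text
t: 14.18
eef_pos: [572.1, 199.3, 75.1]
tcp_rot: [3.141, -0.0, 0.783]
ft_force: [4.4, -1.9, -1.8]
opening: 0.137
grip_force: 30.0
```

```bash
python3 m.py
```

```text
14.18 pos [572.1 199.3  75.1] yaw 0.783 turned 0.769 F [ 4.4 -1.9 -1.8] M [-0.188 -0.826  0.136] tau6 -0.258 j6 1.01 op 0.137
```

Call:
{"api": "step_arm", "payload": {"plan": [[[0,0,0,0,-1],[0,0,0,0,-1],[0,0,0,0,-1],[0,0,0,0,-1]]]}}

```text
t: 14.52
eef_pos: [572.1, 199.3, 75.1]
tcp_rot: [3.141, -0.0, 0.784]
ft_force: [4.6, -0.9, -2.0]
opening: 0.139
grip_force: 30.0
```

```bash
python3 m.py
```

```text
14.52 pos [572.1 199.3  75.1] yaw 0.784 turned 0.768 F [ 4.6 -0.9 -2. ] M [-0.186 -0.93  -0.179] tau6 -0.124 j6 1.01 op 0.139
```

Reading during motion gives clean values: free turning is about 0.13 N m. Continuing in small steps with a reading after each.

Call:
{"api": "step_arm", "payload": {"plan": [[[0,0,0,1,-1],[0,0,0,2,-1],[0,0,0,3,-1],[0,0,0,4,-1]]]}}

```text
t: 14.85
eef_pos: [572.1, 199.3, 75.1]
tcp_rot: [3.141, -0.0, 0.714]
ft_force: [5.0, -0.5, -3.4]
opening: 0.134
grip_force: 30.0
```

```bash
python3 m.py
```

```text
14.85 pos [572.1 199.3  75.1] yaw 0.714 turned 0.838 F [ 5.  -0.5 -3.4] M [-0.19  -1.007  0.115] tau6 -0.235 j6 1.08 op 0.134
```

Call:
{"api": "step_arm", "payload": {"plan": [[[0,0,0,1,-1],[0,0,0,2,-1],[0,0,0,3,-1],[0,0,0,4,-1]]]}}

```text
t: 15.18
eef_pos: [572.1, 199.2, 75.2]
tcp_rot: [3.141, -0.0, 0.644]
ft_force: [5.5, -1.6, -2.0]
opening: 0.138
grip_force: 30.0
```

```bash
python3 m.py
```

```text
15.18 pos [572.1 199.2  75.2] yaw 0.644 turned 0.908 F [ 5.5 -1.6 -2. ] M [-0.197 -0.933  0.122] tau6 -0.233 j6 1.15 op 0.138
```

Call:
{"api": "step_arm", "payload": {"plan": [[[0,0,0,1,-1],[0,0,0,2,-1],[0,0,0,3,-1],[0,0,0,4,-1]]]}}

```text
t: 15.52
eef_pos: [572.1, 199.3, 75.2]
tcp_rot: [3.141, -0.0, 0.574]
ft_force: [5.7, -1.2, -2.2]
opening: 0.132
grip_force: 30.0
```

```bash
python3 m.py
```

```text
15.52 pos [572.1 199.3  75.2] yaw 0.574 turned 0.978 F [ 5.7 -1.2 -2.2] M [-0.217 -0.9    0.135] tau6 -0.233 j6 1.22 op 0.132
```

Call:
{"api": "step_arm", "payload": {"plan": [[[0,0,0,1,-1],[0,0,0,2,-1],[0,0,0,3,-1],[0,0,0,4,-1]]]}}

```text
t: 15.85
eef_pos: [572.1, 199.3, 75.2]
tcp_rot: [3.141, -0.0, 0.504]
ft_force: [5.6, -1.3, -0.9]
opening: 0.133
grip_force: 30.0
```

```bash
python3 m.py
```

```text
15.85 pos [572.1 199.3  75.2] yaw 0.504 turned 1.048 F [ 5.6 -1.3 -0.9] M [-0.228 -0.921  0.076] tau6 -0.233 j6 1.29 op 0.133
```

Call:
{"api": "step_arm", "payload": {"plan": [[[0,0,0,1,-1],[0,0,0,2,-1],[0,0,0,3,-1],[0,0,0,4,-1]]]}}

```text
t: 16.18
eef_pos: [572.1, 199.3, 75.2]
tcp_rot: [3.141, -0.0, 0.435]
ft_force: [5.6, -1.2, -1.8]
opening: 0.133
grip_force: 30.0
```

```bash
python3 m.py
```

```text
16.18 pos [572.1 199.3  75.2] yaw 0.435 turned 1.117 F [ 5.6 -1.2 -1.8] M [-0.214 -0.944  0.103] tau6 -0.233 j6 1.36 op 0.133
```

Call:
{"api": "step_arm", "payload": {"plan": [[[0,0,0,1,-1],[0,0,0,2,-1],[0,0,0,3,-1],[0,0,0,4,-1]]]}}

```text
t: 16.52
eef_pos: [572.1, 199.2, 75.2]
tcp_rot: [3.141, -0.001, 0.365]
ft_force: [5.8, -2.0, -1.3]
opening: 0.131
grip_force: 30.0
```

```bash
python3 m.py
```

```text
16.52 pos [572.1 199.2  75.2] yaw 0.365 turned 1.187 F [ 5.8 -2.  -1.3] M [-0.226 -0.915  0.108] tau6 -0.233 j6 1.43 op 0.131
```

Call:
{"api": "step_arm", "payload": {"plan": [[[0,0,0,1,-1],[0,0,0,2,-1],[0,0,0,3,-1],[0,0,0,4,-1]]]}}

```text
t: 16.85
eef_pos: [572.1, 199.2, 75.2]
tcp_rot: [3.141, -0.001, 0.295]
ft_force: [5.6, -1.2, -1.1]
opening: 0.133
grip_force: 30.0
```

```bash
python3 m.py
```

```text
16.85 pos [572.1 199.2  75.2] yaw 0.295 turned 1.257 F [ 5.6 -1.2 -1.1] M [-0.263 -0.911  0.128] tau6 -0.233 j6 1.50 op 0.133
```

Call:
{"api": "step_arm", "payload": {"plan": [[[0,0,0,1,-1],[0,0,0,2,-1],[0,0,0,3,-1],[0,0,0,4,-1]]]}}

```text
t: 17.18
eef_pos: [572.1, 199.2, 75.2]
tcp_rot: [3.141, -0.001, 0.225]
ft_force: [5.3, -1.2, -2.0]
opening: 0.138
grip_force: 30.0
```

```bash
python3 m.py
```

```text
17.18 pos [572.1 199.2  75.2] yaw 0.225 turned 1.327 F [ 5.3 -1.2 -2. ] M [-0.235 -0.882  0.118] tau6 -0.233 j6 1.57 op 0.138
```

Call:
{"api": "step_arm", "payload": {"plan": [[[0,0,0,1,-1],[0,0,0,2,-1],[0,0,0,3,-1],[0,0,0,4,-1]]]}}

```text
t: 17.52
eef_pos: [572.1, 199.2, 75.2]
tcp_rot: [3.141, -0.001, 0.155]
ft_force: [5.1, -0.8, -1.4]
opening: 0.134
grip_force: 30.0
```

```bash
python3 m.py
```

```text
17.52 pos [572.1 199.2  75.2] yaw 0.155 turned 1.397 F [ 5.1 -0.8 -1.4] M [-0.195 -0.928  0.093] tau6 -0.233 j6 1.64 op 0.134
```

Call:
{"api": "step_arm", "payload": {"plan": [[[0,0,0,1,-1],[0,0,0,2,-1],[0,0,0,3,-1],[0,0,0,4,-1]]]}}

```text
t: 17.85
eef_pos: [572.1, 199.2, 75.1]
tcp_rot: [3.141, -0.0, 0.086]
ft_force: [4.9, -2.3, -1.7]
opening: 0.136
grip_force: 30.0
```

```bash
python3 m.py
```

```text
17.85 pos [572.1 199.2  75.1] yaw 0.086 turned 1.466 F [ 4.9 -2.3 -1.7] M [-0.247 -0.891  0.06 ] tau6 -0.228 j6 1.71 op 0.136
```

Call:
{"api": "step_arm", "payload": {"plan": [[[0,0,0,1,-1],[0,0,0,2,-1],[0,0,0,3,-1],[0,0,0,4,-1]]]}}

```text
t: 18.18
eef_pos: [572.1, 199.2, 75.1]
tcp_rot: [3.141, -0.001, 0.016]
ft_force: [4.6, -1.0, -2.1]
opening: 0.129
grip_force: 30.0
```

```bash
python3 m.py
```

```text
18.18 pos [572.1 199.2  75.1] yaw 0.016 turned 1.536 F [ 4.6 -1.  -2.1] M [-0.238 -0.938  0.122] tau6 -0.208 j6 1.78 op 0.129
```

Call:
{"api": "step_arm", "payload": {"plan": [[[0,0,0,1,-1],[0,0,0,2,-1],[0,0,0,3,-1],[0,0,0,4,-1]]]}}

```text
t: 18.52
eef_pos: [572.1, 199.2, 75.1]
tcp_rot: [3.141, -0.0, -0.054]
ft_force: [5.0, -2.0, -1.9]
opening: 0.137
grip_force: 30.0
```

```bash
python3 m.py
```

```text
18.52 pos [572.1 199.2  75.1] yaw -0.054 turned 1.606 F [ 5.  -2.  -1.9] M [-0.256 -0.918  0.191] tau6 -0.189 j6 1.85 op 0.137
```

tau6 began rising at about 1.45 rad, so the pad is on the temple and the click should come at about 1.75. Taking finer steps.

Call:
{"api": "step_arm", "payload": {"plan": [[[0,0,0,1,-1],[0,0,0,2,-1],[0,0,0,3,-1]]]}}

```text
t: 18.77
eef_pos: [572.1, 199.2, 75.1]
tcp_rot: [3.141, -0.001, -0.106]
ft_force: [5.5, -1.4, -1.0]
opening: 0.135
grip_force: 30.0
```

```bash
python3 m.py
```

```text
18.77 pos [572.1 199.2  75.1] yaw -0.106 turned 1.658 F [ 5.5 -1.4 -1. ] M [-0.294 -0.924  0.203] tau6 -0.175 j6 1.90 op 0.135
```

Call:
{"api": "step_arm", "payload": {"plan": [[[0,0,0,1,-1],[0,0,0,2,-1],[0,0,0,3,-1]]]}}

```text
t: 19.02
eef_pos: [572.1, 199.2, 75.1]
tcp_rot: [3.141, -0.001, -0.159]
ft_force: [5.9, -2.5, -2.7]
opening: 0.131
grip_force: 30.0
```

```bash
python3 m.py
```

```text
19.02 pos [572.1 199.2  75.1] yaw -0.159 turned 1.711 F [ 5.9 -2.5 -2.7] M [-0.264 -0.899  0.208] tau6 -0.161 j6 1.96 op 0.131
```

Call:
{"api": "step_arm", "payload": {"plan": [[[0,0,0,1,-1],[0,0,0,2,-1],[0,0,0,3,-1]]]}}

```text
t: 19.27
eef_pos: [572.1, 199.2, 75.1]
tcp_rot: [3.141, -0.001, -0.211]
ft_force: [5.4, -1.2, -1.9]
opening: 0.138
grip_force: 30.0
```

```bash
python3 m.py
```

```text
19.27 pos [572.1 199.2  75.1] yaw -0.211 turned 1.763 F [ 5.4 -1.2 -1.9] M [-0.239 -0.912  0.225] tau6 -0.147 j6 2.01 op 0.138
```

Call:
{"api": "step_arm", "payload": {"plan": [[[0,0,0,1,-1],[0,0,0,2,-1]]]}}

```text
t: 19.43
eef_pos: [572.1, 199.2, 75.1]
tcp_rot: [3.141, -0.001, -0.246]
ft_force: [5.3, -1.5, -2.2]
opening: 0.137
grip_force: 30.0
```

```bash
python3 m.py
```

```text
19.43 pos [572.1 199.2  75.1] yaw -0.246 turned 1.798 F [ 5.3 -1.5 -2.2] M [-0.249 -0.949  0.186] tau6 -0.137 j6 2.04 op 0.137
```

Call:
{"api": "step_arm", "payload": {"plan": [[[0,0,0,1,-1],[0,0,0,2,-1]]]}}

```text
t: 19.6
eef_pos: [572.1, 199.2, 75.1]
tcp_rot: [3.141, -0.001, -0.281]
ft_force: [5.4, -2.4, -1.7]
opening: 0.134
grip_force: 30.0
```

```bash
python3 m.py
```

```text
19.6 pos [572.1 199.2  75.1] yaw -0.281 turned 1.833 F [ 5.4 -2.4 -1.7] M [-0.242 -0.92   0.218] tau6 -0.132 j6 2.08 op 0.134
```

Call:
{"api": "step_arm", "payload": {"plan": [[[0,0,0,1,-1],[0,0,0,2,-1]]]}}

```text
t: 19.77
eef_pos: [572.1, 199.2, 75.1]
tcp_rot: [3.141, -0.001, -0.316]
ft_force: [5.7, -2.7, -1.5]
opening: 0.137
grip_force: 30.0
```

```bash
python3 m.py
```

```text
19.77 pos [572.1 199.2  75.1] yaw -0.316 turned 1.868 F [ 5.7 -2.7 -1.5] M [-0.229 -0.91   0.215] tau6 -0.135 j6 2.11 op 0.137
```

Call:
{"api": "step_arm", "payload": {"plan": [[[0,0,0,1,-1],[0,0,0,2,-1]]]}}

```text
t: 19.93
eef_pos: [572.1, 199.2, 75.1]
tcp_rot: [3.142, -0.001, -0.351]
ft_force: [4.8, -2.2, -1.9]
opening: 0.134
grip_force: 30.0
```

```bash
python3 m.py
```

```text
19.93 pos [572.1 199.2  75.1] yaw -0.351 turned 1.903 F [ 4.8 -2.2 -1.9] M [-0.247 -0.93   0.211] tau6 -0.160 j6 2.15 op 0.134
```

Call:
{"api": "step_arm", "payload": {"plan": [[[0,0,0,1,-1],[0,0,0,2,-1]]]}}

```text
t: 20.1
eef_pos: [572.1, 199.2, 75.1]
tcp_rot: [3.142, -0.001, -0.386]
ft_force: [5.2, -1.8, -0.7]
opening: 0.134
grip_force: 30.0
```

```bash
python3 m.py
```

```text
20.1 pos [572.1 199.2  75.1] yaw -0.386 turned 1.938 F [ 5.2 -1.8 -0.7] M [-0.288 -0.919  0.152] tau6 -0.181 j6 2.18 op 0.134
```

The torque peaked at about 1.85 rad and has clearly fallen since (0.22 → 0.15), so the clutch has clicked. Holding, then letting go.

Call:
{"api": "step_arm", "payload": {"plan": [[[0,0,0,0,-1],[0,0,0,0,-1],[0,0,0,0,-1],[0,0,0,0,0],[0,0,0,0,0],[0,0,0,0,0],[0,0,0,0,0],[0,0,0,0,0]]]}}

```text
t: 20.77
eef_pos: [571.6, 199.3, 75.1]
tcp_rot: [3.141, 0.0, -0.385]
ft_force: [-0.3, 0.3, 0.9]
opening: 0.429
grip_force: 0.0
```

Call:
{"api": "step_arm", "payload": {"plan": [[[0,0,-10,0,0],[0,0,-30,0,0],[0,0,-60,0,0],[0,0,-90,0,0],[-20,0,-110,-7,0],[-40,0,-110,-14,0],[-50,0,-110,-20,0],[-50,0,-110,-20,0]]]}}

```text
t: 21.43
eef_pos: [524.0, 218.8, 186.5]
tcp_rot: [-3.141, -0.001, -0.031]
ft_force: [1.0, 0.6, 0.2]
opening: 0.497
grip_force: 0.0
```

```bash
python3 - <<'E'
from h import *
s=env.state();print(s["t"],np.round(s["eef_pos"],1),s["opening"])
im=env.read_camera("wrist")
cv2.imwrite("pics/w5b.png",cv2.resize(im,(800,600),interpolation=cv2.INTER_CUBIC))
E
```

```text
21.4333 [524.  218.8 186.5] 0.49653049634056884
```

View pics/w5b.png

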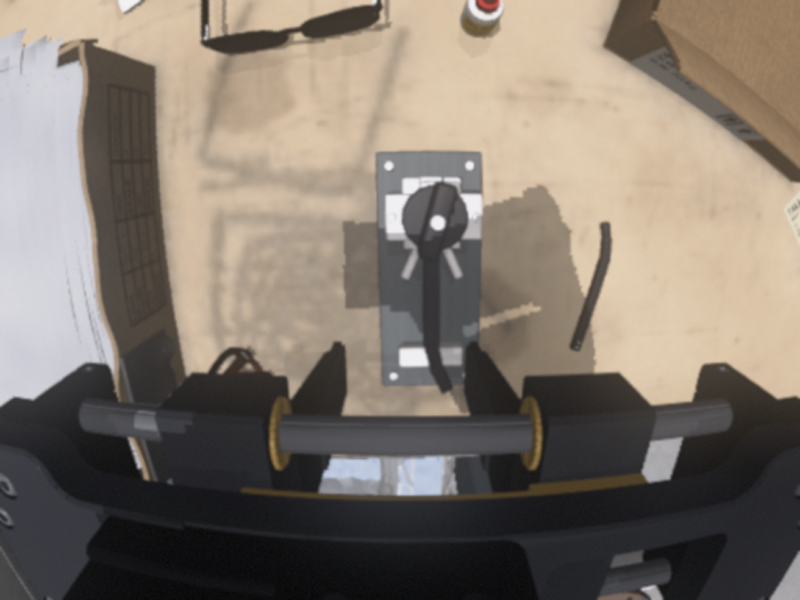

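The temple is still straight in the channel (430,300), with its ear on the rest. The knob sits turned about 1.8 rad, the bottle stands untouched at (485,12), and the gripper is clear. Handing in.

```bash
python3 -c "
from cell import env
print(env.job_done())"
```

```text
the job is handed in; nothing more can be done
None
```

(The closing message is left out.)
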